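# Weigh the ink pail and sort out whether it needs refilling

## Task

Weigh the lidded ink pail with the sprung hand scale from the wooden rest: catch its wire bail with the scale's hook, lift gently until the pail just hangs clear of the table, about a finger's breadth, and keep it still there for two seconds to read the weight. If it weighs less than 600 g, carry it over on the scale and set it down gently in the middle of the shallow refill tray; otherwise set it down gently where it stood; then unhook and lay the scale back in the notches of its rest. Touch the pail with nothing but the hook, do not jerk the scale to the end of its travel, press on the lid or tip the pail, and leave the other things alone.

Things in the scene. Friction and masses are not known exactly. Their poses are not given: they have to be found in the camera images.
- scale: Sprung hand scale, 120 g: black T-grip bar, 18 mm in x, 130 mm in y, 20 mm high, over an aluminium housing. Origin: centre of the bar; z up when it hangs plumb. Below the bar: a neck 12 mm thick in x to 28 mm under the origin, then the housing (20 mm in x, 36 mm in y) to 84 mm under it, with a steel J-hook hanging out in the x-z plane, its mouth open toward the scale's +x.
- hook (a joint): Stretch of the scale's spring (the pointer reading), in m: 0 to 0.065 (end of travel), growing as the hook is pulled down out of the housing. 200 N/m: 0.0015 with nothing on the hook, and 0.0049 more for every 100 g hanging still, so 0.0309 at 600 g. The pail weighs between 400 and 780 g.
- hook_seat (a point): Lowest point of the inside of the hook's bowl, where a wire rests under load: 146 mm below the scale's origin on its axis at reading 0, moving down with the reading. The bowl's underside is 6 mm lower.
- hook_tip (a point): End of the hook's upturned tip (6 mm rod): 13 mm toward the scale's +x from the axis and 133 mm below the origin at reading 0; its top is 3 mm higher. A wire slides in over the tip, at 130 to 106 mm below the scale's origin, and meets the hook's straight shank, whose centre line is 10 mm to the -x side of the axis.
- stand: Fixed wooden rest: base board 100 mm (x) by 160 mm (y) by 16 mm, origin at the centre of its underside. Two posts (46 mm in x, 14 mm in y) at y = +-48 mm, each with a notch in its top, 28 mm wide in x, 13 mm deep, floor 200 mm up; post tops 213 mm up. The 82 mm gap between the posts, where the scale hangs, is open toward +x and -x but for a low tie bar, top 36 mm up.
- rest (a point): Centre of the T-grip when the scale hangs in its rest with the bar lying across both notches: midway between the posts, 210 mm above the underside of the rest. The scale starts there with its x along the rest's x.
- pail: Low round steel ink pail, 100 mm across, with a pressed-on lid 105 mm across, lid top 63 mm up; 400 to 780 g by its contents. Origin: centre of its underside, z up. Ears at y = +-56 mm carry a wire bail (see bail_axis).
- bail_axis (a point): Middle of the line through the pail's ears, 50 mm up; the bail swings about its y. The bail is an arch of 5 mm wire, its top (centre line) 70 mm from this line, level for about 15 mm along y. It stays where it is left with a slight drag, a light push carries it along; at first it leans up to 0.55 rad to +x or -x (top up to 37 mm off, 10 mm lower), which is not measured; it stops at 0.65 rad.
- tray: Refill tray: fixed shallow dark steel tray, 160 by 160 mm outside, walls 4 mm thick and 10 mm high; origin at the centre of its underside. It stands beside the pail, to its left or right.
- tray_in (a point): Centre of the tray's inner floor, 4 mm above the table.
- pot: Bystander: squat terracotta pot with a knobbed lid and no bail, 88 mm across, 76 mm high; origin at the centre of its underside.
- brushes: Bystander: white ceramic jar 72 mm across, 80 mm high, with brushes standing out to 145 mm; origin at the centre of its underside.
- baren: Bystander: round wooden rubbing pad 90 mm across with a strap handle, 33 mm high; origin at the centre of its underside.
- pigment_a: Bystander: small pigment bottle, 38 mm across, 85 mm high; origin at the centre of its underside.
- pigment_b: Bystander: small pigment bottle, 38 mm across, 85 mm high; origin at the centre of its underside.
- inkstone: Bystander: dark ink stone 120 by 80 by 18 mm; origin at the centre of its underside.
- chisel: Bystander: carving chisel lying flat, 172 mm long, 18 mm high; origin near the ferrule, on the table.
Things that resemble listed ones, but are neither listed nor needed, are in the scene too. There is more than one size of the pail; the job needs the smaller. Leave any red look-alike of the stand alone.

How it is judged:
By the outcome, as a careful person would: the job done as asked, in the order asked, and still so for the second after the job is handed in, with the robot touching nothing.
It also fails if it takes over 72 s, if anything falls off the work surface, if the arm or the gripper's body presses on something with over 40 N, if the wrist force passes 120 N, or if a joint passes its speed limit or range.

## Robot

A 6-joint arm with a two-finger parallel gripper is mounted at the origin on the work surface. World frame = base frame: x ahead of the robot, y to its left, z up, the work surface at z = 0. Lengths are in m, angles in rad, forces in N, time in s.
With the tool pointing down it reaches from about 0.35 to 0.775 m from the base axis. Payload 7.3 kg.
Tool frame: the origin (TCP) lies midway between the tips of the shut fingers; the grasp point (between the pads) lies 19 mm behind it; z points along the fingers, y is the line along which they close (so a half turn about z gives the same grasp; the last joint's range is limited). The gripper opens to 92 mm and grips with 3 to 60 N. Pads are 19 mm wide; open, the fingers measure 130 mm over their backs; the gripper's body (75 mm by 190 mm) begins 47 mm behind the grasp point.
Start: joints at [0.956, 0.342, 1.524, -0, 1.275, -0.146], TCP at [0.237, 0.468, 0.227] pointing down, gripper open.
Joint ranges: [-2.53, 2.53], [-0.77, 2.02], [0.04, 2.7], [-1, 4.14], [0.28, 2.66], [-3.11, 3.11]. Speed limits (rad/s): [2.57, 2.57, 3.14, 3.14, 3.14, 3.14].

## Interface

Orientations are given as [roll, pitch, yaw] about the fixed x, y, z axes, in that order (R = Rz(yaw) Ry(pitch) Rx(roll)).
In Python, from cell import monitor, vision, workorder gives the robot as it stands.
- The arm moves only by the tool move_arm, never from a script. Its argument "rows" is a list of rows, each a list of 5 numbers: the shift along the world's x, y, z in mm, then the turn about the world's z in rad, then the closure, from -1 (fully open) to 1 (shut). A call has 1 to 12 rows; each row shifts and turns the commanded pose from where the row before left it; what a row does not reach is not made up. A row lasts 1/10 s, in which the tool goes at most 50 mm and 8.59 degrees, less where a joint would pass 70% of its speed; a pose out of reach is approached as far as the arm can. A call is refused whole if a number of a shift passes 50 or a number of a turn 0.15, either way. A call with a gripper value outside its range is refused whole. The fingers move at their own pace and stop on an object; "newtons" is the grip in N (left out, the last holds). Time passes only in rows, so rows that do not move let the fingers close. It gives the time, the measured TCP pose, the force, the opening and the grip force at its end, in the units of the state.
- monitor.observe(): the state, without advancing time (a new reading comes with each control period).
- vision.read_camera(name): name is "scene" or "side" or "wrist"; returns the picture (480x640x3 uint8, red, green, blue); there is no depth.
- vision.get_calibration(name): a dict with "K" (3x3 intrinsics, pixels), "T" (4x4, takes a point from camera to world coordinates); the wrist camera has in their place "mount" (4x4, takes a point from camera to tool coordinates, whose origin is the TCP and whose axes are the flange's). Camera axes: x right, y up, looking along -z (the intrinsics and any distortion apply to the point x, -y, -z); pixel columns grow to the right and rows downward; lengths in m; the calibration is good to about 2 mm. The wrist camera is an equidistant fisheye: a pixel r from the principal point sees the ray r / f radians off the axis. A picture is of the moment at which its call begins: read the wrist's pose just before it. get_calibration takes no time and is no camera call.
- workorder.hand_in(): hands the job in; it is judged then, once.
The state is a dict: "time": time; "qpos": joint angles; "qvel": joint speeds; "joint_efforts": joint torques, N m; "tool_pos": TCP position; "tool_rot": TCP orientation; "contact_force": force on the tool from outside, world axes, zero at the start; "torque": the same for the moment, N m; "opening": finger opening in m; "grip_force": force on a finger pad.
Only numpy, scipy, OpenCV 4.12 (cv2) and the standard library are available. Lean on these libraries where they do the work, as an engineer would, in place of code of your own. Each camera call takes 0.05 s, during which the arm holds its last target. There are 200 camera calls.

## Working session

There is one attempt and no reset: what is moved stays moved. The work goes in short steps, Python scripts to look and compute and a tool call to move; the robot and the scene stay as the last step left them, time stands still between calls to the robot, and variables do not carry over. Pictures are saved under pics/ and viewed, at most 12 in all, crops included, and the job is handed in when it is done.

Besides the shell and the picture viewer there is one more tool, called after "Emit:" as name(argument=value, ...) on one line, values as JSON. move_arm: Moves the arm, as the interface text tells. Its arguments: {"type":"object","properties":{"rows":{"type":"array","items":{"type":"array","items":{"type":"number"}}},"newtons":{"type":"number"}},"required":["rows"]}

```bash
mkdir -p pics; cat > h.py <<'E'
import numpy as np, cv2
from cell import monitor, vision, workorder
def snap(cam,name):
    s=monitor.observe(); im=vision.read_camera(cam); cv2.imwrite(f'pics/{name}.png',im[:,:,::-1]); return s,im
def ray(cam,u,v):
    c=vision.get_calibration(cam);K=np.array(c['K']);T=np.array(c['T'])
    d=np.array([0,0,0.]); p=cv2.undistortPoints(np.array([[[u,v]]],float),K,np.array(c.get('dist',[0,0,0,0.]),float))[0,0]
    d=T[:3,:3]@np.array([p[0],-p[1],-1]); return T[:3,3],d
def at(cam,u,v,z):
    o,d=ray(cam,u,v); return (o+d*(z-o[2])/d[2]).round(4)
def proj(cam,P):
    c=vision.get_calibration(cam);K=np.array(c['K']);T=np.array(c['T'])
    q=T[:3,:3].T@(np.array(P)-T[:3,3]); p=K@np.array([q[0],-q[1],-q[2]]); return (p[:2]/p[2]).round(1)
def tri(c1,p1,c2,p2):
    o1,d1=ray(c1,*p1);o2,d2=ray(c2,*p2)
    A=np.stack([d1,-d2],1);s=np.linalg.lstsq(A,o2-o1,rcond=None)[0]
    a=o1+d1*s[0];b=o2+d2*s[1];return ((a+b)/2).round(4),np.linalg.norm(a-b).round(4)
E
python3 - <<'E'
from h import *
for c in ['scene','side']:
    snap(c,c+'0'); print(vision.get_calibration(c))
print(vision.get_calibration('wrist')); print(monitor.observe())
E
```

```text
{'K': array([[507.2198241 ,   0.        , 328.56509585],
       [  0.        , 507.2198241 , 241.34644428],
       [  0.        ,   0.        ,   1.        ]]), 'T': array([[ 0.84415365, -0.44835784,  0.2939045 ,  0.79942643],
       [ 0.53607565,  0.71132062, -0.45458319, -0.52810802],
       [-0.00524439,  0.54129311,  0.84081762,  1.01388551],
       [ 0.        ,  0.        ,  0.        ,  1.        ]])}
{'K': array([[601.75736703,   0.        , 319.41375647],
       [  0.        , 601.75736703, 241.87343367],
       [  0.        ,   0.        ,   1.        ]]), 'T': array([[-0.8936801 ,  0.29828027, -0.33520853, -0.02527829],
       [-0.44853799, -0.6142209 ,  0.64926602,  0.97476254],
       [-0.01222884,  0.73058988,  0.68270702,  1.20885534],
       [ 0.        ,  0.        ,  0.        ,  1.        ]])}
{'K': array([[371.64829954,   0.        , 318.91867538],
       [  0.        , 371.64829954, 241.809585  ],
       [  0.        ,   0.        ,   1.        ]]), 'mount': array([[-1.28098313e-03,  9.68747233e-01,  2.48046684e-01,
         6.69890692e-02],
       [ 9.99999173e-
[... 239 characters left out ...]
ime': 0.1, 'qpos': array([ 9.55992257e-01,  3.42678207e-01,  1.52490380e+00, -5.03874233e-06,
        1.27542765e+00, -1.45985976e-01]), 'qvel': array([ 1.81388759e-04, -7.40579777e-04, -4.02760747e-03, -8.54692285e-05,
       -1.34217455e-03, -1.70777816e-04]), 'joint_efforts': array([ 1.29267861e-03, -4.32005811e+01, -2.44695157e+01,  7.18152174e-02,
        5.25956182e-02, -5.65452615e-05]), 'tool_pos': array([0.23697465, 0.46806617, 0.22610759]), 'tool_rot': array([-3.14019002e+00, -2.01361895e-04,  2.67277589e+00]), 'contact_force': array([ 0.44676029, -0.34434418, -0.32528247]), 'torque': array([-0.0037512 , -0.00887288,  0.01708618]), 'grip_force': 0.0, 'opening': 0.09161121574700713}
```

View pics/scene0.png

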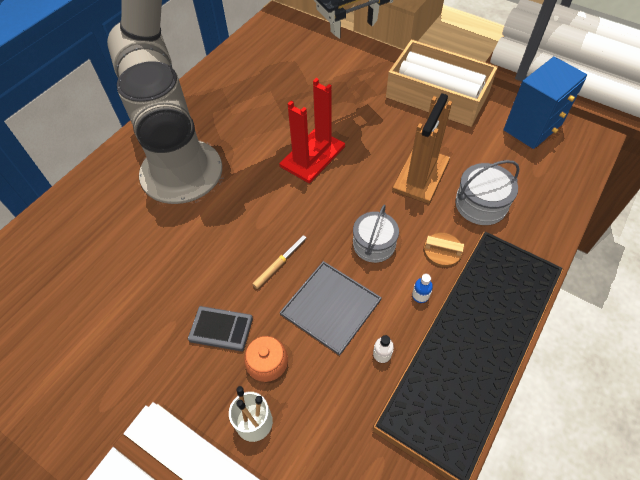

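View pics/side0.png

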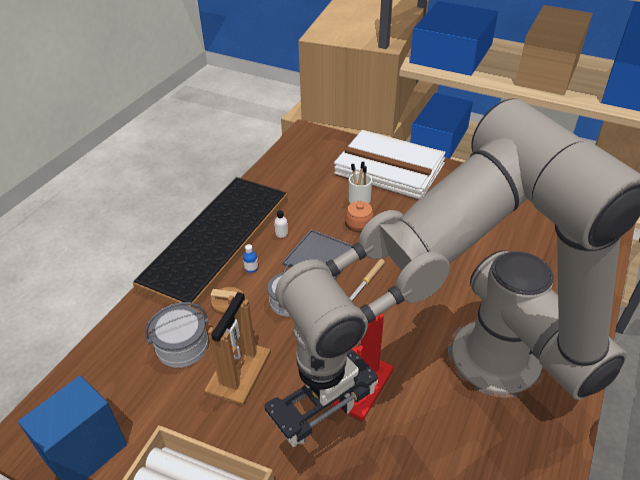

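The scene picture shows the wooden rest at about (423,150), with its black bar running from (429,130) to (444,98). The small pail is at (376,237), the tray at (331,306) and the red look-alike at (313,130). In the side picture the rest is at (237,340), and the arm hides part of the small pail. I'll take enlarged crops for better pixel positions.

```bash
python3 - <<'E'
from h import *
a=cv2.imread('pics/scene0.png')
b=cv2.imread('pics/side0.png')
A=cv2.resize(a[80:270,340:480],None,fx=3,fy=3,interpolation=3)
B=cv2.resize(b[260:410,190:310],None,fx=3,fy=3,interpolation=3)
C=np.zeros((570,790,3),np.uint8);C[:570,:420]=A;C[:450,425:785]=B
for i in range(0,140,20): cv2.putText(C,str(340+i),(i*3,8),0,.3,(0,255,255));cv2.line(C,(i*3,0),(i*3,570),(0,255,255),1) if i%40==0 else 0
for i in range(0,190,20): cv2.putText(C,str(80+i),(0,i*3+4),0,.35,(0,255,255))
for i in range(0,120,20): cv2.putText(C,str(190+i),(425+i*3,8),0,.35,(0,255,0))
for i in range(0,150,20): cv2.putText(C,str(260+i),(425,i*3+4),0,.35,(0,255,0))
cv2.imwrite('pics/c1.png',C)
tr=[(328,263),(381,298),(338,352),(281,308)]
P=np.array([at('scene',*t,0.01) for t in tr]);print(P,P.mean(0))
print('bar ends top',at('scene',429,130,.22),at('scene',444,98,.22))
E
```

```text
[[ 0.4791 -0.0359  0.01  ]
 [ 0.6251 -0.0488  0.01  ]
 [ 0.6106 -0.2043  0.01  ]
 [ 0.4534 -0.1857  0.01  ]] [ 0.54205  -0.118675  0.01    ]
bar ends top [0.5522 0.259  0.22  ] [0.5362 0.3678 0.22  ]
```

View pics/c1.png

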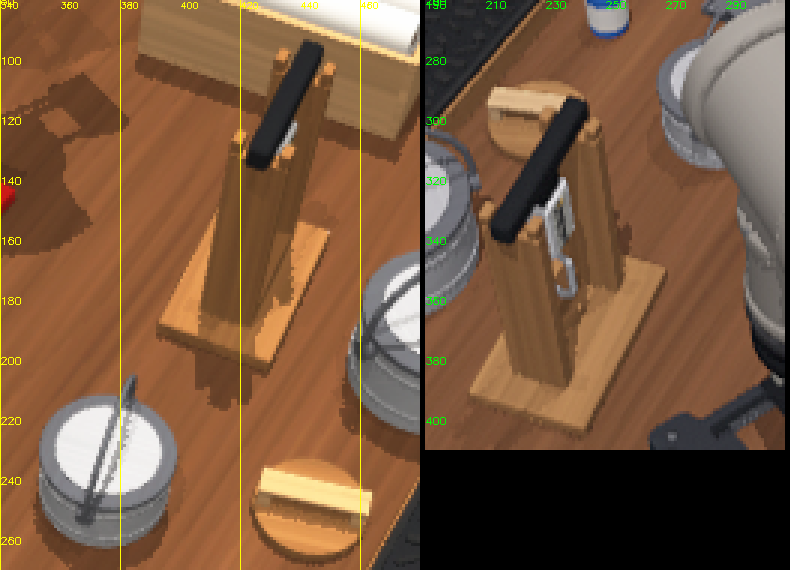

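```bash
cat >> h.py <<'E'
def pail(c,yaw,lean):
    "points: ear-,ear+,arch top, arch points; c = underside centre"
    R=np.array([[np.cos(yaw),-np.sin(yaw),0],[np.sin(yaw),np.cos(yaw),0],[0,0,1]])
    t=np.linspace(0,np.pi,13)
    L=np.stack([0*t,-.056*np.cos(t),.07*np.sin(t)],1)
    L=np.stack([L[:,2]*np.sin(lean),L[:,1],.05+L[:,2]*np.cos(lean)],1)
    return np.array(c)+L@R.T
E
python3 - <<'E'
from h import *
n=tri('scene',(426.7,129.3),'side',(240.3,294.3));f=tri('scene',(444,95),'side',(215.7,336));print(n,f)
m=(n[0]+f[0])/2;d=f[0]-n[0];print(m,np.linalg.norm(d),np.arctan2(-d[0],d[1]))
# lid rim ellipse: crop extents left 40, right 177, top 395, bottom ~ 508
u0,u1=340+40/3,340+177/3;v0,v1=80+395/3,80+508/3
g=lambda x:x
from scipy.optimize import least_squares
def ext(p):
    th=np.linspace(0,6.28,60);q=np.array([proj('scene',[p[0]+.0525*np.cos(a),p[1]+.0525*np.sin(a),.062]) for a in th]);return [q[:,0].min()-u0,q[:,0].max()-u1,q[:,1].min()-v0,q[:,1].max()-v1]
r=least_squares(ext,[.55,.05],x_scale=.01,diff_step=1e-3);print(r.x,r.fun)
c=[*r.x,0]
for lean in(-.5,-.25,0,.25,.5):
  for yaw in(0,.15,.3): print(lean,yaw,[proj('scene',p).round(0).tolist() for p in pail(c,yaw,lean)[[0,3,6,9,12]]])
E
```

```text
(array([0.5447, 0.2603, 0.2169]), np.float64(0.0033)) (array([0.5292, 0.3807, 0.2157]), np.float64(0.0031))
[0.53695 0.3205  0.2163 ] 0.1213995469513787 0.12803332678731658
[0.54346795 0.05416852] [-3.13333333 -2.1         4.53333333  5.86666667]
-0.5 0 [[361.0, 256.0], [356.0, 235.0], [362.0, 216.0], [374.0, 210.0], [385.0, 221.0]]
-0.5 0.15 [[364.0, 258.0], [358.0, 238.0], [361.0, 218.0], [371.0, 210.0], [382.0, 220.0]]
-0.5 0.3 [[368.0, 259.0], [360.0, 240.0], [360.0, 219.0], [368.0, 211.0], [378.0, 219.0]]
-0.25 0 [[361.0, 256.0], [361.0, 236.0], [368.0, 218.0], [379.0, 211.0], [385.0, 221.0]]
-0.25 0.15 [[364.0, 258.0], [363.0, 238.0], [368.0, 218.0], [376.0, 211.0], [382.0, 220.0]]
-0.25 0.3 [[368.0, 259.0], [365.0, 240.0], [368.0, 219.0], [373.0, 211.0], [378.0, 219.0]]
0 0 [[361.0, 256.0], [366.0, 239.0], [375.0, 220.0], [384.0, 213.0], [385.0, 221.0]]
0 0.15 [[364.0, 258.0], [368.0, 240.0], [375.0, 220.0], [381.0, 212.0], [382.0, 220.0]]
0 0.3 [[368.0, 259.0], [371.0, 240.0], [375.0, 220.0], [378.0, 212.0], [378.0, 219.0]]
0.25 0 [[361.0, 256.0], [370.0, 242.0], [382.0, 224.0], [388.0, 216.0], [385.0, 221.0]]
0.25 0.15 [[364.0, 258.0], [373.0, 242.0], [383.0, 224.0], [386.0, 214.0], [382.0, 220.0]]
0.25 0.3 [[368.0, 259.0], [376.0, 242.0], [383.0, 223.0], [384.0, 213.0], [378.0, 219.0]]
0.5 0 [[361.0, 256.0], [375.0, 245.0], [389.0, 230.0], [393.0, 220.0], [385.0, 221.0]]
0.5 0.15 [[364.0, 258.0], [378.0, 245.0], [390.0, 228.0], [391.0, 217.0], [382.0, 220.0]]
0.5 0.3 [[368.0, 259.0], [381.0, 244.0], [390.0, 226.0], [389.0, 216.0], [378.0, 219.0]]
```

Emit:
move_arm(rows=[[0,0,40,-0.05,-1],[10,-5,40,-0.1,-1],[35,-20,20,-0.12,-1],[35,-20,0,-0.12,-1],[35,-20,0,-0.12,-1],[35,-20,0,-0.12,-1],[35,-20,0,-0.12,-1],[35,-20,0,-0.12,-1],[40,-25,0,-0.1,-1],[40,-18,0,0,-1],[0,0,0,0,-1],[0,0,0,0,-1]])

```text
time: 1.3
tool_pos: [0.5375, 0.2998, 0.3255]
tool_rot: [-3.139, 0.0, 1.701]
contact_force: [-0.4, 0.3, -0.1]
opening: 0.092
grip_force: 0.0
```

```bash
cat >> h.py <<'E'
from scipy.spatial.transform import Rotation as Ro
def wpose(s):
    c=vision.get_calibration('wrist');M=np.eye(4);M[:3,:3]=Ro.from_euler('xyz',s['tool_rot']).as_matrix();M[:3,3]=s['tool_pos'];return M@np.array(c['mount']),np.array(c['K'])
def wproj(s,P):
    T,K=wpose(s);q=T[:3,:3].T@(np.array(P)-T[:3,3]);x,y,z=q[0],-q[1],-q[2];r=np.hypot(x,y);th=np.arctan2(r,z);return np.array([K[0,2]+K[0,0]*th*x/r,K[1,2]+K[0,0]*th*y/r]).round(1)
def wat(s,u,v,z):
    T,K=wpose(s);a=(u-K[0,2])/K[0,0];b=(v-K[1,2])/K[0,0];th=np.hypot(a,b);sn=np.sin(th)/max(th,1e-9)
    d=T[:3,:3]@np.array([a*sn,-b*sn,-np.cos(th)]);o=T[:3,3];return (o+d*(z-o[2])/d[2]).round(4)
E
python3 - <<'E'
from h import *
s,_=snap('wrist','w1');snap('side','s1');print(s['time'],s['tool_pos'],s['tool_rot'],s['qpos'])
np.save('s1.npy',s,allow_pickle=True)
for y in(-.065,0,.065): print(wproj(s,[.537-y*.128,.32+y,.22]))
a=cv2.imread('pics/w1.png');b=cv2.imread('pics/s1.png')
C=np.zeros((480,800,3),np.uint8);C[:,:400]=a[:,120:520];C[:,400:]=cv2.resize(b[250:430,180:330],(400,480),interpolation=3)
cv2.imwrite('pics/c2.png',C)
E
```

```text
1.3 [0.53750684 0.29978447 0.32554024] [-3.13941160e+00  1.66173938e-04  1.70118114e+00] [3.84101391e-01 4.71918579e-01 1.05590784e+00 3.86990414e-04
 1.61591916e+00 2.53733798e-01]
[322.4 298.3]
[322.8 213.9]
[323.1 122.3]
```

View pics/c2.png

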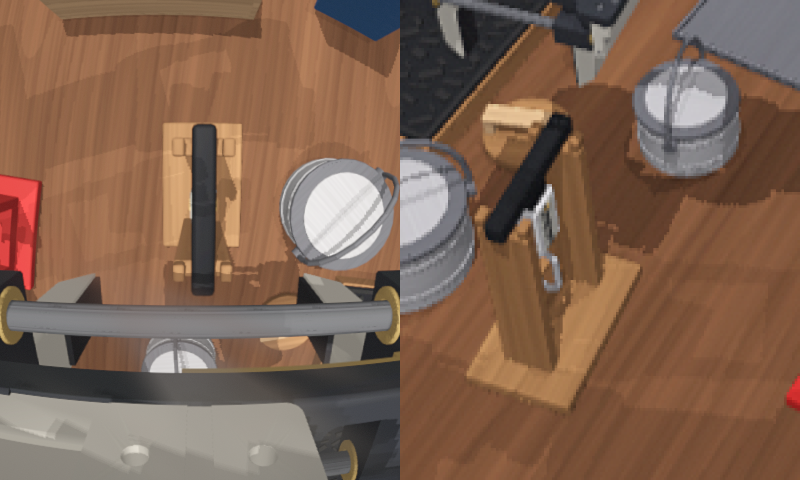

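```bash
python3 - <<'E'
from h import *
b=cv2.imread('pics/s1.png');o=np.array([.538,.320,.210]);X=np.array([np.cos(.13),np.sin(.13),0])
for n,sg in(('+',1),('-',-1)):
    print(n,'shank',[proj('side',o-sg*.01*X-[0,0,h]) for h in(.09,.11,.13)],'seat',proj('side',o-[0,0,.1475]),'tip',proj('side',o+sg*.013*X-[0,0,.1345]))
c=b[315:372,215:255];cv2.imwrite('pics/c3.png',np.hstack([cv2.resize(c,None,fx=10,fy=10,interpolation=0)]))
# lid fit with both views, bail
def q(u,v):return 180+(u-400)*150/400,250+v*180/480
from scipy.optimize import least_squares
obs=[('scene',(340+40/3,340+177/3,80+395/3,80+508/3)),('side',(*[q(x,0)[0] for x in(633,742)],q(0,57)[1],np.nan))]
def ext(p):
    th=np.linspace(0,6.28,60);r=[]
    for c,e in obs:
        k=np.array([proj(c,[p[0]+.0525*np.cos(a),p[1]+.0525*np.sin(a),.062]) for a in th]);r+=[k[:,0].min()-e[0],k[:,0].max()-e[1],k[:,1].min()-e[2],k[:,1].max()-e[3]]
    return np.nan_to_num(np.array(r))
from scipy.optimize import minimize
r=minimize(lambda p:(ext(p)**2).sum(),[.55,.06],method='Nelder-Mead',options=dict(initial_simplex=[[.55,.06],[.57,.06],[.55,.08]]));print(r.x,ext(r.x).round(1))
c=[*r.x,0]
sc=[(368.5,253),(376,231),(383.5,206)]; sd=[q(670,145),q(672,95),q(688,42),q(703,65)]
print(sd)
def cost(p):
    e=0
    for cam,ob in(('scene',sc),('side',sd)):
        k=np.array([proj(cam,x) for x in pail(c,p[0],p[1])]); kk=np.concatenate([k[:-1]+(k[1:]-k[:-1])*t for t in np.linspace(0,1,6)])
        for w in ob: e+=min(((kk-w)**2).sum(1).min(),100)
    return e
best=sorted((cost((y,l)),y,l) for y in np.arange(-.8,.8,.1) for l in np.arange(-.6,.61,.1))[:8];print(np.round(best,2))
E
```

```text
+ shank [array([236.4, 342.9]), array([237.3, 348.3]), array([238.2, 353.6])] seat [235.1 357.1] tip [229.4 352.2]
- shank [array([228.3, 340.6]), array([229.3, 346.1]), array([230.3, 351.4])] seat [235.1 357.1] tip [239.6 355.2]Traceback (most recent call last):
  File "<stdin>", line 16, in <module>
    res = _minimize_neldermead(fun, x0, args, callback, bounds=bounds,
                               **options)
    fxr = func(xr)
    fx = function(np.copy(x), *(wrapper_args + args))
  File "<stdin>", line 16, in <lambda>
  File "<stdin>", line 13, in ext
  File "h.py", line 12, in proj
    c=vision.get_calibration(cam);K=np.array(c['K']);T=np.array(c['T'])
ValueError: time passes only in moves, steps and waits
```

View pics/c3.png

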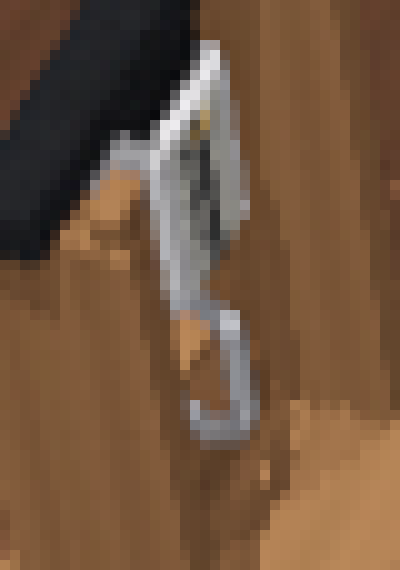

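The enlarged crop shows the hook's shank on the right, at (239,350), and its tip on the left, at (234,355). So the mouth opens toward world +x. Next I'll fit the pail.

```bash
sed -i 's/vision.get_calibration(/CAL(/' h.py; sed -i '2a import functools\nCAL=functools.cache(lambda n:vision.get_calibration(n))' h.py
cat > fit.py <<'E'
from h import *
from scipy.optimize import minimize
def q(u,v):return 180+(u-400)*150/400,250+v*180/480
obs=[('scene',(340+40/3,340+177/3,80+395/3,80+508/3)),('side',(*[q(x,0)[0] for x in(633,742)],q(0,57)[1],np.nan))]
def ext(p):
    th=np.linspace(0,6.28,60);r=[]
    for c,e in obs:
        k=np.array([proj(c,[p[0]+.0525*np.cos(a),p[1]+.0525*np.sin(a),.062]) for a in th]);r+=[k[:,0].min()-e[0],k[:,0].max()-e[1],k[:,1].min()-e[2],k[:,1].max()-e[3]]
    return np.nan_to_num(np.array(r))
r=minimize(lambda p:(ext(p)**2).sum(),[.55,.06],method='Nelder-Mead',options=dict(initial_simplex=[[.55,.06],[.57,.06],[.55,.08]]));print(r.x,ext(r.x).round(1))
c=[*r.x,0]
sc=[(368.5,253),(376,231),(383.5,206)]; sd=[q(670,145),q(672,95),q(688,42),q(703,65)]
print(sd)
def cost(p):
    e=0
    for cam,ob in(('scene',sc),('side',sd)):
        k=np.array([proj(cam,x) for x in pail(c,p[0],p[1])]); kk=np.concatenate([k[:-1]+(k[1:]-k[:-1])*t for t in np.linspace(0,1,6)])
        for w in ob: e+=min(((kk-w)**2).sum(1).min(),100)
    return e
best=sorted((cost((y,l)),y,l) for y in np.arange(-.8,.8,.1) for l in np.arange(-.6,.61,.1))[:8];print(np.round(best,2))
E
python3 fit.py
```

```text
[0.53971188 0.06923658] [-1.1 -0.4 -0.6  0.2 -0.9 -1.2 -0.4  0. ]
[(281.25, 304.375), (282.0, 285.625), (288.0, 265.75), (293.625, 274.375)]
[[12.79  0.3   0.1 ]
 [16.09  0.2   0.1 ]
 [22.34  0.2  -0.  ]
 [26.3   0.3  -0.  ]
 [30.31  0.3   0.2 ]
 [37.72  0.2   0.2 ]
 [57.52  0.4   0.1 ]
 [60.03  0.2  -0.1 ]]
```

Emit:
move_arm(rows=[[0,7,0,0,-1],[0,7,-15,0,-1],[0,6,-30,0,-1],[0,0,-40,0,-1],[0,0,-30,0,-1],[0,0,-15,0,-1],[0,0,-4,0,-1],[0,0,0,0,-1],[0,0,0,0,-1]])

```text
time: 2.3
tool_pos: [0.5375, 0.3212, 0.1943]
tool_rot: [3.139, -0.001, 1.704]
contact_force: [0.8, 1.0, -0.1]
opening: 0.0921
grip_force: 0.0
```

Emit:
move_arm(rows=[[0,0,-3,0,-1],[0,0,0,0,1],[0,0,0,0,1],[0,0,0,0,1],[0,0,0,0,1],[0,0,0,0,1],[0,0,0,0,1],[0,0,0,0,1],[0,0,0,0,1]], newtons=35)

```text
time: 3.2
tool_pos: [0.5372, 0.3204, 0.1898]
tool_rot: [3.141, 0.0, 1.703]
contact_force: [0.1, -0.4, -0.9]
opening: 0.0322
grip_force: 0.0
```

Emit:
move_arm(rows=[[0,0,0,0,1],[0,0,0,0,1],[0,0,0,0,1],[0,0,0,0,1],[0,0,0,0,1]])

```text
time: 3.7
tool_pos: [0.5373, 0.3204, 0.1898]
tool_rot: [3.141, -0.0, 1.703]
contact_force: [0.3, 0.5, 0.5]
opening: 0.0175
grip_force: 35.0
```

Emit:
move_arm(rows=[[0,0,10,0,1],[0,0,25,0,1],[0,0,40,0,1],[0,0,40,0,1],[0,0,40,0,1],[0,0,20,0,1],[-5,-15,5,0,1],[-8,-30,0,0.02,1],[-10,-40,0,0.02,1],[-10,-40,0,0.02,1],[-10,-40,0,0.02,1],[-10,-40,-10,0.02,1]])

```text
time: 4.9
tool_pos: [0.4828, 0.1133, 0.3597]
tool_rot: [3.141, 0.0, 1.804]
contact_force: [1.3, -0.1, -1.5]
opening: 0.0177
grip_force: 35.0
```

Emit:
move_arm(rows=[[-10,-30,-15,0.02,1],[-7,-20,-15,0.02,1],[-5,-13,-10,0,1],[0,-5,-10,0,1],[0,0,0,0,1],[0,0,0,0,1],[0,0,0,0,1]])

```text
time: 5.6
tool_pos: [0.4625, 0.0479, 0.3101]
tool_rot: [3.141, 0.0, 1.844]
contact_force: [0.3, 0.6, -1.6]
opening: 0.0175
grip_force: 35.0
```

```bash
python3 - <<'E'
from h import *
s,a=snap('wrist','w2');np.save('s2.npy',s,allow_pickle=True);_,b=snap('scene','sc2')
print(s['time'],s['tool_pos'],s['tool_rot'],s['contact_force'])
for y,l in((.27,.1),): print([wproj(s,p).tolist() for p in pail([.5397,.0692,0],y,l)[[0,3,6,9,12]]])
b=cv2.imread('pics/sc2.png');C=np.zeros((480,800,3),np.uint8);a=cv2.imread('pics/w2.png');C[:,:500]=a[:,140:];C[:360,500:]=cv2.resize(b[170:290,320:420],(300,360),interpolation=3)
cv2.imwrite('pics/c4.png',C)
E
```

```text
5.6 [0.46250324 0.04794461 0.31010142] [3.14077198e+00 6.48366675e-05 1.84364858e+00] [ 0.3018078   0.61781615 -1.58807828]
[[386.5, 254.9], [400.0, 253.1], [408.6, 219.8], [403.5, 177.5], [390.0, 159.6]]
```

View pics/c4.png

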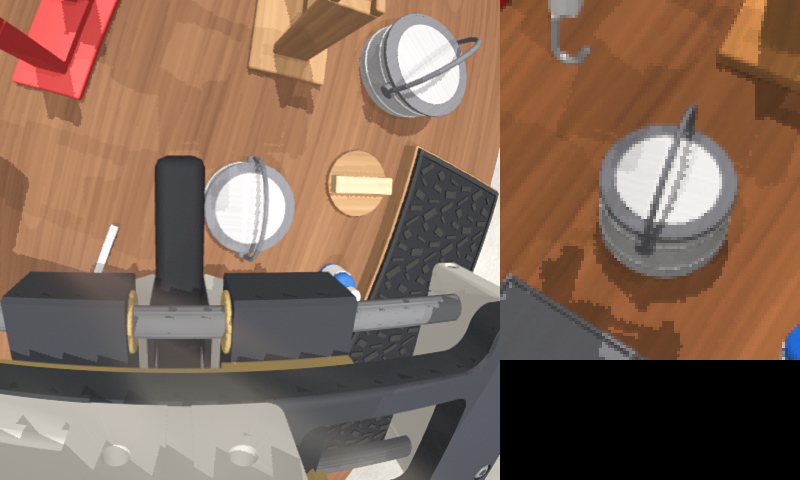

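```bash
python3 - <<'E'
from h import *
s=np.load('s2.npy',allow_pickle=True).item()
e1=wat(s,389,259,.05);e2=wat(s,394,157,.05);d=e2-e1;print(e1,e2,(e1+e2)/2,np.linalg.norm(d),np.arctan2(-d[0],d[1]))
print('lid',wat(s,389.5,206.5,.063))
for z in(.115,.12): print('bail mid',wat(s,406.5,212,z))
print('hook in scene: pred seat,tip',proj('scene',[.4625,.0479,.3291-.1475]),proj('scene',np.array([.4625,.0479,.3291-.1345])+.013*np.array([.963,.269,0])), 'obs seat~',(320+570/3,170+0))
E
```

```text
[0.5592 0.0112 0.05  ] [0.5283 0.1274 0.05  ] [0.54375 0.0693  0.05   ] 0.12023830504460717 0.25990593841517967
lid [0.5371 0.0727 0.063 ]
bail mid [0.5433 0.0774 0.115 ]
bail mid [0.5419 0.0779 0.12  ]
hook in scene: pred seat,tip [342.3 188.6] [348.5 186.1] obs seat~ (510.0, 170)
```

Emit:
move_arm(rows=[[8,2,-15,0,1],[10,3,-25,0,1],[10,4,-25,0,1],[6,2,-17,0,1],[2.5,1,-9.5,0,1],[0,0,0,0,1],[0,0,0,0,1],[0,0,0,0,1],[0,0,0,0,1]])

```text
time: 6.6
tool_pos: [0.499, 0.0593, 0.2192]
tool_rot: [3.14, 0.001, 1.843]
contact_force: [-0.0, -0.0, -0.9]
opening: 0.0178
grip_force: 35.0
```

```bash
python3 - <<'E'
from h import *
s,a=snap('wrist','w3');np.save('s3.npy',s,allow_pickle=True);snap('side','sd3');snap('scene','sc3')
print(s['tool_pos'],s['tool_rot'])
f=lambda n,x,y,w,h:cv2.resize(cv2.imread(f'pics/{n}.png')[y:y+h,x:x+w],(400,400*h//w),interpolation=3)
C=np.zeros((500,800,3),np.uint8);A=f('sc3',335,140,80,100);B=f('sd3',250,230,80,100);C[:500,:400]=A[:500];C[:500,400:]=B[:500]
cv2.imwrite('pics/c5.png',C)
E
```

```text
[0.49897055 0.05933159 0.21922443] [3.13978194e+00 5.75744723e-04 1.84278577e+00]
```

View pics/c5.png

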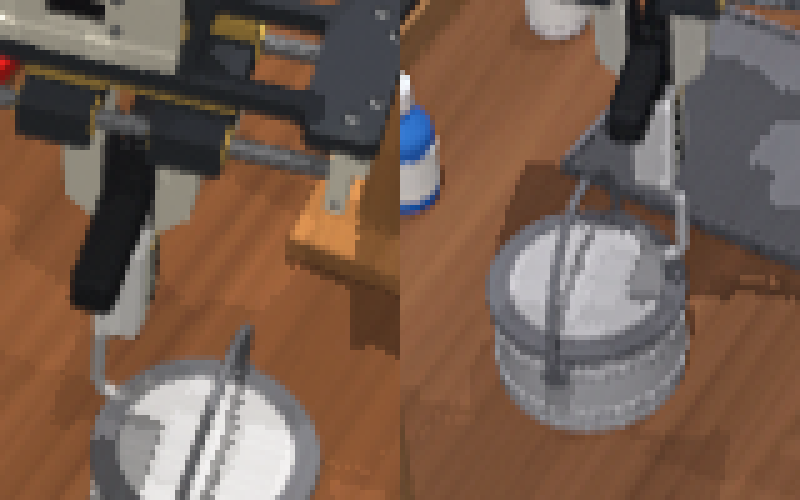

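The hook is at the -x side of the pail, clear of the lid, with its mouth facing the bail. I'll move it in.

Emit:
move_arm(rows=[[4,1,0,0,1],[6,1.6,0,0,1],[6,1.6,0,0,1],[6,1.6,0,0,1],[6,1.6,0,0,1],[6,1.6,0,0,1],[5,1.4,0,0,1],[4,1,0,0,1],[3,0.8,0,0,1],[0,0,0,0,1],[0,0,0,0,1]])

```text
time: 7.85
tool_pos: [0.5446, 0.0716, 0.2182]
tool_rot: [-3.141, -0.0, 1.843]
contact_force: [0.6, -0.7, -1.3]
opening: 0.0176
grip_force: 35.0
```

```bash
python3 - <<'E'
from h import *
s=monitor.observe();snap('side','sd4');snap('scene','sc4')
print(s['tool_pos'],s['contact_force'])
f=lambda n,x,y,w,h:cv2.resize(cv2.imread(f'pics/{n}.png')[y:y+h,x:x+w],(400,400*h//w),interpolation=3)
C=np.zeros((500,800,3),np.uint8);A=f('sc4',335,140,80,100);B=f('sd4',250,230,80,100);C[:500,:400]=A[:500];C[:500,400:]=B[:500]
cv2.imwrite('pics/c6.png',C)
E
```

```text
[0.54456468 0.07156984 0.21816789] [ 0.56615836 -0.73501387 -1.26200912]
```

View pics/c6.png

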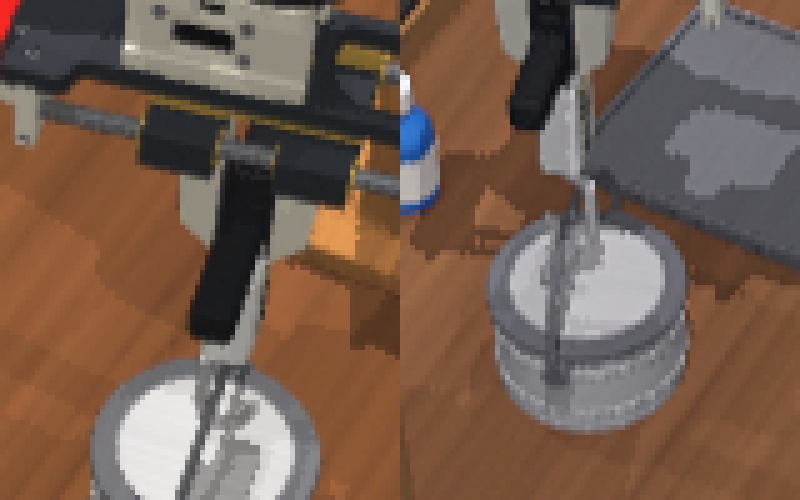

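Emit:
move_arm(rows=[[0,0,2,0,1],[0,0,4,0,1],[0,0,4,0,1],[0,0,4,0,1],[0,0,4,0,1],[0,0,3,0,1],[0,0,2,0,1],[0,0,2,0,1],[0,0,2,0,1],[0,0,2,0,1],[0,0,2,0,1],[0,0,2,0,1]])

```text
time: 9.15
tool_pos: [0.5446, 0.0716, 0.2512]
tool_rot: [-3.141, -0.0, 1.843]
contact_force: [-0.2, -0.9, -3.6]
opening: 0.0177
grip_force: 35.0
```

Emit:
move_arm(rows=[[0,0,2,0,1],[0,0,2,0,1],[0,0,2,0,1],[0,0,0,0,1],[0,0,0,0,1],[0,0,0,0,1]])

```text
time: 9.75
tool_pos: [0.5446, 0.0716, 0.2571]
tool_rot: [-3.141, -0.0, 1.843]
contact_force: [0.4, -0.5, -4.6]
opening: 0.0178
grip_force: 35.0
```

Emit:
move_arm(rows=[[0,0,1.5,0,1],[0,0,1.5,0,1],[0,0,1.5,0,1],[0,0,1.5,0,1],[0,0,0,0,1],[0,0,0,0,1]])

```text
time: 10.35
tool_pos: [0.5446, 0.0716, 0.2632]
tool_rot: [-3.142, -0.0, 1.843]
contact_force: [-0.5, -0.3, -5.0]
opening: 0.018
grip_force: 35.0
```

Emit:
move_arm(rows=[[0,0,1.5,0,1],[0,0,1.5,0,1],[0,0,1.5,0,1],[0,0,1.5,0,1],[0,0,0,0,1],[0,0,0,0,1]])

```text
time: 10.95
tool_pos: [0.5446, 0.0716, 0.2692]
tool_rot: [-3.142, -0.0, 1.843]
contact_force: [-0.3, 0.2, -6.8]
opening: 0.0178
grip_force: 35.0
```

```bash
cat > look.py <<'E'
import sys
from h import *
n=sys.argv[1];s,a=snap('scene',n);_,b=snap('side',n+'b');print(s['tool_pos'],s['contact_force'])
# image change vs lift start (pail moved?)
for k,r in(('',(335,205,80,60)),('b',(250,255,90,80))):
    p=cv2.imread(f"pics/{('sc4','sd4')[k=='b']}.png");q=cv2.imread(f'pics/{n}{k}.png');x,y,w,h=r
    g=lambda i:cv2.cvtColor(i[y:y+h,x:x+w],6).astype(np.float32)
    # lower pail body band shift
    print(cv2.phaseCorrelate(g(p),g(q),cv2.createHanningWindow((w,h),cv2.CV_32F)))
E
python3 look.py l1
```

```text
[0.54464377 0.07158342 0.26916874] [-0.25452044  0.20174558 -6.84770595]
((-0.05963976370374979, 0.3893740458178385), 0.6946975123882294)
((-0.015907767294422115, -0.25910697141291195), 0.7991137917836507)
```

Emit:
move_arm(rows=[[0,0,1.5,0,1],[0,0,1.5,0,1],[0,0,1.5,0,1],[0,0,1.5,0,1],[0,0,0,0,1],[0,0,0,0,1]])

```text
time: 11.65
tool_pos: [0.5447, 0.0716, 0.2752]
tool_rot: [-3.142, -0.0, 1.843]
contact_force: [-0.4, -0.3, -6.5]
opening: 0.0181
grip_force: 35.0
```

```bash
python3 look.py l2
```

```text
[0.54465815 0.07156704 0.27517596] [-0.40595196 -0.3004349  -6.51536191]
((-0.031531109610561714, 0.4063811191920088), 0.7195781689882278)
((-0.06227084741075117, -0.18650721634226386), 0.8150626316335466)
```

Emit:
move_arm(rows=[[0,0,1.5,0,1],[0,0,1.5,0,1],[0,0,1.5,0,1],[0,0,1.5,0,1],[0,0,0,0,1],[0,0,0,0,1]])

```text
time: 12.35
tool_pos: [0.5447, 0.0716, 0.2813]
tool_rot: [3.141, 0.0, 1.843]
contact_force: [0.3, 0.4, -8.9]
opening: 0.0178
grip_force: 35.0
```

```bash
python3 look.py l3; python3 -c "
from h import *
for z in(0,.01): print(proj('scene',[.54,.07,.063+z]),proj('side',[.54,.07,.063+z]))"
```

```text
[0.54474712 0.07158011 0.2812571 ] [ 0.34676338  0.43718985 -8.90574232]
((0.5595596993100926, 0.6024328446231202), 0.7735311086972555)
((-0.37023228245322315, -0.6290806923557071), 0.7846999706162346)
[375.7 229.4] [286.5 285.4]
[376.  226.9] [286.3 282.8]
```

Emit:
move_arm(rows=[[0,0,1.5,0,1],[0,0,1.5,0,1],[0,0,1.5,0,1],[0,0,1.5,0,1],[0,0,0,0,1],[0,0,0,0,1]])

```text
time: 13.05
tool_pos: [0.5447, 0.0716, 0.2873]
tool_rot: [3.141, 0.0, 1.843]
contact_force: [0.2, -0.5, -9.5]
opening: 0.0178
grip_force: 35.0
```

```bash
python3 - <<'E'
from h import *
F=[]
for i in range(6):
    s,a=snap('scene','l4') if i<3 else snap('side','l4b'); F.append(s['contact_force'])
print(s['time'],s['tool_pos'],np.round(F,2)[:,2],np.mean(F,0))
f=lambda n,x,y,w,h:cv2.resize(cv2.imread(f'pics/{n}.png')[y:y+h,x:x+w],(400,400*h//w),interpolation=3)[:290]
C=np.vstack([np.hstack([f('sc4',335,195,90,70),f('sd4',250,260,90,70)]),np.hstack([f('l4',335,195,90,70),f('l4b',250,260,90,70)])])
cv2.imwrite('pics/c7.png',C)
E
```

```text
13.3 [0.54465878 0.07159922 0.28715243] [-9.53 -9.29 -8.51 -8.68 -8.68 -8.01] [ 0.18688954  0.23686686 -8.78444199]
```

View pics/c7.png

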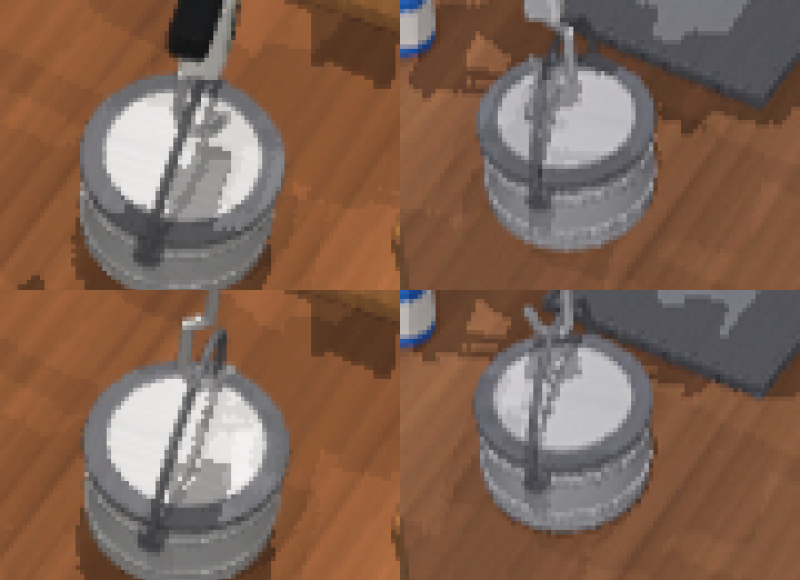

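The lower pair of crops shows the pail hanging free by about 5 mm. It loads the hook with about 7.6 N, so roughly 770 g. I'll raise it to about a finger's breadth and hold it still.

Emit:
move_arm(rows=[[0,0,1.5,0,1],[0,0,1.5,0,1],[0,0,1.5,0,1],[0,0,1.5,0,1],[0,0,1,0,1],[0,0,1,0,1],[0,0,0,0,1],[0,0,0,0,1],[0,0,0,0,1],[0,0,0,0,1],[0,0,0,0,1],[0,0,0,0,1]])

```text
time: 14.55
tool_pos: [0.5447, 0.0716, 0.2952]
tool_rot: [3.142, 0.0, 1.843]
contact_force: [0.3, 0.5, -8.8]
opening: 0.0177
grip_force: 35.0
```

```bash
python3 - <<'E'
from h import *
F=[]
for i in range(16):
    s,a=snap('scene','l5') if i<8 else snap('side','l5b'); F.append(s['contact_force'])
print(s['time'],s['tool_pos'],np.round(F,2)[:,2],np.mean(F,0))
# pail displacement by template on lid rim lower/body bands
for n0,n1,r in(('scene0','l5',(352,232,48,28)),('s1','l5b',(268,285,44,28))):
    p=cv2.imread(f'pics/{n0}.png');q=cv2.imread(f'pics/{n1}.png');x,y,w,h=r;m=10;k=4
    R=cv2.matchTemplate(cv2.resize(q[y-m:y+h+m,x-m:x+w+m],None,fx=k,fy=k,interpolation=2),cv2.resize(p[y:y+h,x:x+w],None,fx=k,fy=k,interpolation=2),5)
    _,v,_,l=cv2.minMaxLoc(R);print(v,l[0]/k-m,l[1]/k-m)
g=proj
for d in([0,0,.01],[.005,0,.01],[0,.005,.01]): print(d,proj('scene',np.array([.54,.07,.04])+d)-proj('scene',[.54,.07,.04]),proj('side',np.array([.54,.07,.04])+d)-proj('side',[.54,.07,.04]))
E
```

```text
15.3 [0.54469894 0.07157853 0.29523899] [-8.75 -8.42 -8.63 -8.65 -8.98 -9.01 -9.41 -8.67 -9.03 -8.79 -8.53 -8.92
 -7.98 -9.41 -8.44 -8.92] [ 0.01015244  0.05909906 -8.78633468]
0.8997577428817749 1.0 -3.25
0.9377344846725464 -0.75 -4.0
[0, 0, 0.01] [ 0.3 -2.4] [-0.2 -2.6]
[0.005, 0, 0.01] [ 2.2 -1.4] [-1.9 -3.2]
[0, 0.005, 0.01] [ 1.4 -4. ] [-1.1 -1.3]
```

The force holds at -8.79 N at both heights, so the pail hangs free. That gives about 770 g, well over 600 g, with a gap of about 14 mm. I'll keep holding to finish the two seconds, then set it back down where it stood.

Emit:
move_arm(rows=[[0,0,0,0,1],[0,0,0,0,1],[0,0,0,0,1],[0,0,0,0,1],[0,0,0,0,1],[0,0,0,0,1],[0,0,0,0,1],[0,0,0,0,1],[0,0,0,0,1],[0,0,0,0,1],[0,0,0,0,1],[0,0,0,0,1]])

```text
time: 16.55
tool_pos: [0.5447, 0.0716, 0.2952]
tool_rot: [3.141, 0.0, 1.843]
contact_force: [0.8, 0.9, -8.3]
opening: 0.0178
grip_force: 35.0
```

Emit:
move_arm(rows=[[0,0,0,0,1],[0,0,0,0,1],[0,0,0,0,1],[0,0,-1,0,1],[0,0,-1.5,0,1],[0,0,-1.5,0,1],[0,0,-1.5,0,1],[0,0,-1.5,0,1],[0,0,-1.5,0,1],[0,0,-1.5,0,1],[0,0,-1,0,1],[0,0,-1,0,1]])

```text
time: 17.75
tool_pos: [0.5447, 0.0716, 0.2832]
tool_rot: [3.142, 0.0, 1.843]
contact_force: [0.9, 0.1, -9.4]
opening: 0.0178
grip_force: 35.0
```

Emit:
move_arm(rows=[[0,0,-1,0,1],[0,0,-1,0,1],[0,0,-1,0,1],[0,0,-1,0,1],[0,0,-1,0,1],[0,0,-1,0,1],[0,0,-1.5,0,1],[0,0,-1.5,0,1],[0,0,-2,0,1],[0,0,-2,0,1],[0,0,-2,0,1],[0,0,0,0,1]])

```text
time: 18.95
tool_pos: [0.5446, 0.0714, 0.268]
tool_rot: [-3.141, 0.0, 1.843]
contact_force: [0.5, -1.5, -6.3]
opening: 0.0177
grip_force: 35.0
```

Unloading onto the table; continue down to 0.2185.

Emit:
move_arm(rows=[[0,0,-3,0,1],[0,0,-3,0,1],[0,0,-3,0,1],[0,0,-3,0,1],[0,0,-3,0,1],[0,0,-3,0,1],[0,0,-3,0,1],[0,0,-3,0,1],[0,0,-3,0,1],[0,0,-3,0,1],[0,0,-3,0,1],[0,0,-3,0,1]])

```text
time: 20.15
tool_pos: [0.5447, 0.0716, 0.232]
tool_rot: [3.141, -0.0, 1.843]
contact_force: [0.3, -0.0, -1.7]
opening: 0.0177
grip_force: 35.0
```

Emit:
move_arm(rows=[[0,0,-3,0,1],[0,0,-3,0,1],[0,0,-3,0,1],[0,0,-3,0,1],[0,0,-1,0,1],[0,0,0,0,1],[0,0,0,0,1],[0,0,0,0,1]])

```text
time: 20.95
tool_pos: [0.5448, 0.0716, 0.2194]
tool_rot: [3.141, 0.0, 1.843]
contact_force: [0.3, -0.1, -0.2]
opening: 0.0175
grip_force: 35.0
```

```bash
python3 - <<'E'
from h import *
s,_=snap('scene','l6');snap('side','l6b');print(s['tool_pos'],s['contact_force'])
f=lambda n,x,y,w,h:cv2.resize(cv2.imread(f'pics/{n}.png')[y:y+h,x:x+w],(400,400*h//w),interpolation=3)[:400]
cv2.imwrite('pics/c8.png',np.hstack([f('l6',340,180,70,75),f('l6b',255,240,70,75)]))
E
```

```text
[0.54480413 0.07158978 0.21941675] [ 0.27466053 -0.0549611  -0.21835053]
```

View pics/c8.png

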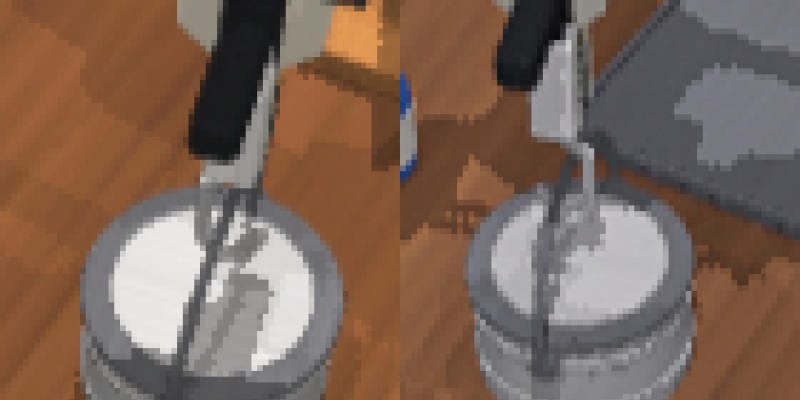

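The pail is standing again, with the bail between the tip and the shank as it was at insertion. I'll back the hook straight out.

Emit:
move_arm(rows=[[-4,-1,0,0,1],[-5,-1.4,0,0,1],[-6,-1.6,0,0,1],[-6,-1.6,0,0,1],[-6,-1.6,0,0,1],[-7,-1.8,0,0,1],[-8,-2.1,0,0,1],[-8,-2.1,0,0,1],[-4,-1,0,0,1],[0,0,0,0,1]])

```text
time: 22.05
tool_pos: [0.4902, 0.0573, 0.2194]
tool_rot: [3.141, 0.0, 1.843]
contact_force: [0.4, 0.8, -0.7]
opening: 0.0176
grip_force: 35.0
```

```bash
python3 - <<'E'
from h import *
s,_=snap('scene','l7');snap('side','l7b');print(s['tool_pos'],s['contact_force'])
f=lambda n,x,y,w,h:cv2.resize(cv2.imread(f'pics/{n}.png')[y:y+h,x:x+w],(400,400*h//w),interpolation=3)[:400]
cv2.imwrite('pics/c9.png',np.hstack([f('l7',340,180,70,75),f('l7b',255,240,70,75)]))
E
```

```text
[0.49019586 0.05725319 0.21943445] [ 0.37077626  0.84796297 -0.68453176]
```

View pics/c9.png

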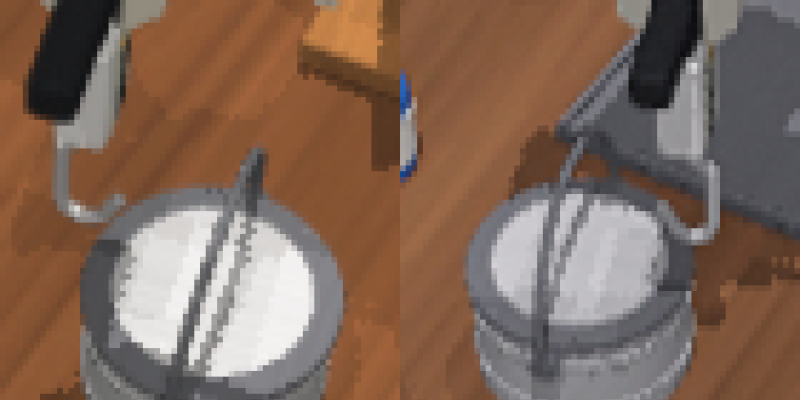

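The hook is free and the pail stands upright with its bail up. I'll take the scale back to its rest.

Emit:
move_arm(rows=[[-3,-1,15,0,1],[-2,0,35,0,1],[0,0,40,0,1],[2,8,36,0,1],[4,30,18,-0.02,1],[7,40,0,-0.03,1],[8,40,0,-0.03,1],[8,40,0,-0.03,1],[8,40,0,-0.03,1],[7,35,0,0,1],[6,22,0,0,1],[2,9,0,0,1]])

```text
time: 23.35
tool_pos: [0.5379, 0.3226, 0.362]
tool_rot: [-3.141, -0.0, 1.705]
contact_force: [-0.8, 0.1, -2.0]
opening: 0.0178
grip_force: 35.0
```

Emit:
move_arm(rows=[[0,0,0,0,1],[0,0,0,0,1],[0,0,0,0,1]])

```text
time: 23.65
tool_pos: [0.5378, 0.3191, 0.3637]
tool_rot: [3.141, 0.0, 1.701]
contact_force: [0.0, -0.4, -1.8]
opening: 0.018
grip_force: 35.0
```

Target is (0.5373, 0.3204, 0.190).

Emit:
move_arm(rows=[[-0.5,1.3,-10,0,1],[0,0,-25,0,1],[0,0,-35,0,1],[0,0,-35,0,1],[0,0,-25,0,1],[0,0,-15,0,1],[0,0,-10,0,1],[0,0,-5,0,1],[0,0,-5,0,1],[0,0,-3,0,1],[0,0,-2,0,1],[0,0,0,0,1]])

```text
time: 24.85
tool_pos: [0.5373, 0.3217, 0.1934]
tool_rot: [3.141, -0.0, 1.703]
contact_force: [-0.5, -0.3, -1.1]
opening: 0.0178
grip_force: 35.0
```

Emit:
move_arm(rows=[[0,0,-1.5,0,1],[0,0,-1,0,1],[0,0,-0.5,0,1],[0,0,0,0,1],[0,0,0,0,1]])

```text
time: 25.35
tool_pos: [0.5372, 0.3217, 0.1903]
tool_rot: [3.141, -0.0, 1.703]
contact_force: [-1.3, 0.0, -1.2]
opening: 0.0177
grip_force: 35.0
```

Emit:
move_arm(rows=[[0,0,-0.5,0,1],[0,-1,0,0,1],[0,0,0,0,0.4],[0,0,0,0,0.2],[0,0,0,0,0],[0,0,0,0,-0.5],[0,0,0,0,-1],[0,0,0,0,-1],[0,0,0,0,-1],[0,0,0,0,-1],[0,0,0,0,-1]])

```text
time: 26.45
tool_pos: [0.5372, 0.3207, 0.1897]
tool_rot: [3.142, 0.0, 1.703]
contact_force: [0.3, -0.7, -0.5]
opening: 0.0851
grip_force: 0.0
```

Emit:
move_arm(rows=[[0,0,0,0,-1],[0,0,0,0,-1],[0,0,0,0,-1]])

```text
time: 26.75
tool_pos: [0.5372, 0.3207, 0.1897]
tool_rot: [3.142, -0.0, 1.703]
contact_force: [0.7, 0.8, 0.0]
opening: 0.0918
grip_force: 0.0
```

Emit:
move_arm(rows=[[0,0,10,0,-1],[0,0,25,0,-1],[0,0,40,0,-1],[0,0,40,0,-1],[0,0,20,0,-1],[-30,10,0,0,-1],[-40,10,0,0,-1],[-40,10,0,0,-1],[-40,10,0,0,-1],[-20,10,0,0,-1],[0,0,0,0,-1],[0,0,0,0,-1]])

```text
time: 27.95
tool_pos: [0.3674, 0.3708, 0.3256]
tool_rot: [3.14, -0.0, 1.704]
contact_force: [-0.0, 0.1, 0.0]
opening: 0.092
grip_force: 0.0
```

```bash
python3 - <<'E'
from h import *
snap('scene','f');s,_=snap('side','fb');print(s['time'])
f=lambda n,x,y,w,h:cv2.resize(cv2.imread(f'pics/{n}.png')[y:y+h,x:x+w],(400,400*h//w),interpolation=3)[:580]
cv2.imwrite('pics/c10.png',np.hstack([f('f',340,80,130,185),f('fb',190,240,130,185)]))
E
```

```text
28.0
```

View pics/c10.png

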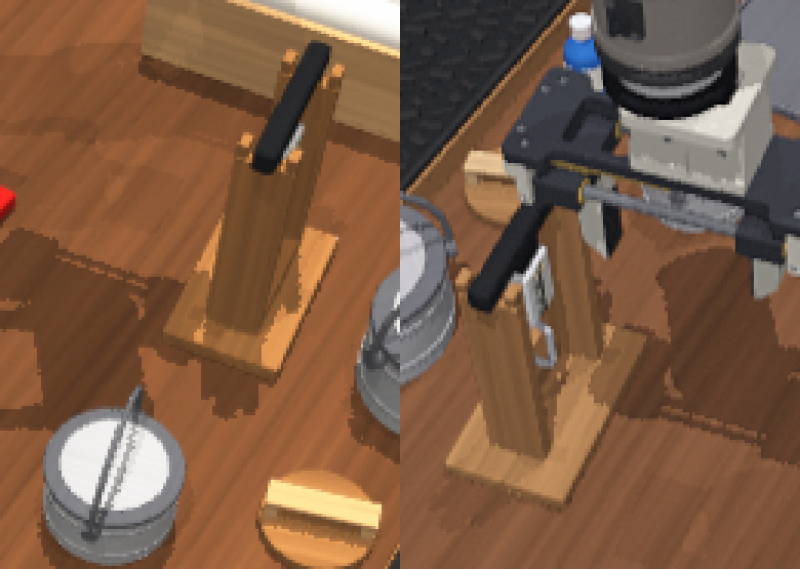

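The bar lies in both notches, the pail stands where it was, and the gripper is clear of everything.

```bash
python3 -c "
from h import *
print(workorder.hand_in())"
```

```text
the job is handed in; nothing more can be done
None
```

The pail weighed about 770 g (over 600 g), so I set it back down where it stood, unhooked it, laid the scale back in its rest and handed the job in at about 28 s.

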